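# Sweep lens cells through the gate of a counting tray

### The job

Count the three brass lens cells into the slot of the counting tray: with the fingertips push them over the tray floor, one at a time, through the narrow gate until each is completely inside the slot. Never pick a cell up, tip it or pinch it; leave the red cell where it lies and do not disturb the things standing round the tray.

Things in the scene. Friction and masses are not known exactly. Their poses are not given: they have to be found in the camera images.
- tray: fixed counting tray, white floor, blue walls. Origin on the bench under the gate's middle; x points from sorting floor through gate into slot, y left of that, z up. Floor top 5 mm above the bench. Walls 8 mm thick, 8 mm above the floor (13 mm above the bench): a cell stands 10 mm proud, fingertips over 8 mm above the floor clear them. Sorting floor: x -166 to 0, y -123 to 123 mm
- gate (a point): middle of the gate on the tray floor's upper face, entrance line (tray x = 0); axes as the tray's. Gate: 44 mm wide gap (y -22 to 22 mm) in the wall at x 0 to 8 mm; 45 degree lead-in guides, as tall as the walls, spread from it to y = +-47 mm at x = -21 mm. A cell is completely inside the slot when its centre is 18 mm or more past this line
- slot_end (a point): middle of the slot's closed far end, on the floor, at tray x = 144 mm. The slot runs straight from the gate to here, 44 mm wide, room for three cells in single file with 36 mm to spare; a cell pushed in pushes the earlier ones on, so fingers need not go beyond the gate
- brass_a: disc-shaped lens cell, 36 mm diameter, 18 mm tall, about 60 g: brass-coloured ring with two thin dark grooves and a glass lens in its top. It stands flat on the tray floor. Origin: centre of its underside; z up
- brass_b: disc-shaped lens cell, 36 mm diameter, 18 mm tall, about 60 g: brass-coloured ring with two thin dark grooves and a glass lens in its top. It stands flat on the tray floor. Origin: centre of its underside; z up
- brass_c: disc-shaped lens cell, 36 mm diameter, 18 mm tall, about 60 g: brass-coloured ring with two thin dark grooves and a glass lens in its top. It stands flat on the tray floor. Origin: centre of its underside; z up
- red_cell: disc-shaped lens cell, 36 mm diameter, 18 mm tall, about 60 g: red ring with two thin dark grooves and a glass lens in its top. It stands flat on the tray floor. Origin: centre of its underside; z up. To be left alone on the sorting floor
- beaker: small clear glass beaker, 62x70x71 mm, loose bystander right of the tray; origin at the centre of its underside
- tape: roll of pale tape lying flat, 98 mm across, 25 mm high, loose bystander left of the tray; origin at the centre of its underside
- bottle: amber glass bottle with stopper, 71 mm across, 156 mm tall, loose bystander right of the tray; origin at the centre of its underside
There are look-alikes about, which are no part of the job. Leave any orange or turquoise look-alike of the brass_b alone. Leave any turquoise look-alike of the brass_c alone.

How it is judged:
On the way, in this order (a step that is already met when the one before it is completed fails the run):
1. a first brass cell is completely inside the slot (and no other yet) (((x of brass_a in the frame of tray between 0.014 and 0.14 m and y of brass_a in the frame of tray between -0.012 and 0.012 m and height (world z) of brass_a below 0.012 m) or (x of brass_b in the frame of tray between 0.014 and 0.14 m and y of brass_b in the frame of tray between -0.012 and 0.012 m and height (world z) of brass_b below 0.012 m) or (x of brass_c in the frame of tray between 0.014 and 0.14 m and y of brass_c in the frame of tray between -0.012 and 0.012 m and height (world z) of brass_c below 0.012 m))), for 0.2 s.
2. a second brass cell is completely inside the slot (and the third not yet) ((((x of brass_a in the frame of tray between 0.014 and 0.14 m and y of brass_a in the frame of tray between -0.012 and 0.012 m and height (world z) of brass_a below 0.012 m) and (x of brass_b in the frame of tray between 0.014 and 0.14 m and y of brass_b in the frame of tray between -0.012 and 0.012 m and height (world z) of brass_b below 0.012 m)) or ((x of brass_a in the frame of tray between 0.014 and 0.14 m and y of brass_a in the frame of tray between -0.012 and 0.012 m and height (world z) of brass_a below 0.012 m) and (x of brass_c in the frame of tray between 0.014 and 0.14 m and y of brass_c in the frame of tray between -0.012 and 0.012 m and height (world z) of brass_c below 0.012 m)) or ((x of brass_b in the frame of tray between 0.014 and 0.14 m and y of brass_b in the frame of tray between -0.012 and 0.012 m and height (world z) of brass_b below 0.012 m) and (x of brass_c in the frame of tray between 0.014 and 0.14 m and y of brass_c in the frame of tray between -0.012 and 0.012 m and height (world z) of brass_c below 0.012 m)))), for 0.2 s.
3. the third brass cell is completely inside the slot (x of brass_a in the frame of tray between 0.014 and 0.14 m and y of brass_a in the frame of tray between -0.012 and 0.012 m and height (world z) of each of brass_a, brass_b, brass_c below 0.012 m and x of brass_b in the frame of tray between 0.014 and 0.14 m and y of brass_b in the frame of tray between -0.012 and 0.012 m and x of brass_c in the frame of tray between 0.014 and 0.14 m and y of brass_c in the frame of tray between -0.012 and 0.012 m), for 0.2 s.
At the end, for the whole second after the job is handed in: all three brass cells lie flat and still in the slot, centres at least 14 mm past the gate's entrance line and within 12 mm of the slot's middle line; the red cell lies flat within 25 mm of where it started (all of step 3 and angle between each of brass_a, brass_b, brass_c, red_cell's own z axis and vertical below 0.1 rad and linear speed of each of brass_a, brass_b, brass_c below 0.02 m/s and distance of red_cell from where it was at the start of the episode below 0.025 m); the robot touches nothing.
It fails at once if a lens cell is lifted more than 8 mm off the tray floor, or leaves the tray (height (world z) of any of brass_a, brass_b, brass_c, red_cell above 0.013 m or height (world z) of any of brass_a, brass_b, brass_c, red_cell below 0 m).
It fails at once if a lens cell is tipped by more than 17 degrees (angle between any of brass_a, brass_b, brass_c, red_cell's own z axis and vertical above 0.3 rad).
It fails at once if the red cell is pushed more than 25 mm (distance of red_cell from where it was at the start of the episode above 0.025 m).
It fails at once if a bystander (beaker, tape, bottle) is moved more than 20 mm (distance of any of beaker, tape, bottle from where it was at the start of the episode above 0.02 m).
It also fails if it takes over 64 s, if anything falls off the work surface, if the arm or the gripper's body presses on something with over 40 N, if the wrist force passes 120 N, or if a joint passes its speed limit or range.

### The arm

A 6-joint arm with a two-finger parallel gripper is mounted at the origin on a cart in front of the work surface, level with it; the furniture and walls round the work are solid. World frame = base frame: x ahead of the robot, y to its left, z up, the work surface at z = 0. Lengths are in m, angles in rad, forces in N, time in s.
With the tool pointing down it reaches from about 0.35 to 0.875 m from the base axis. Payload 4.2 kg.
Tool frame: the origin (TCP) lies at the very end of the fingers, on their centre line; the grasp point (between the pads) lies 19 mm behind it; z points along the fingers, y is the line along which they close (so a half turn about z gives the same grasp; the last joint's range is limited). The gripper opens to 87 mm and grips with 3 to 60 N. Pads are 19 mm wide; open, the fingers measure 117 mm over their backs; the gripper's body (75 mm by 190 mm) begins 51 mm behind the grasp point.
Start: joints at [1.549, 0.385, 0.008, 0, -1.194, -0.259], TCP at [0.173, 0.601, 0.196] pointing down, gripper open.
Joint ranges: [-3.14, 3.14], [-1.21, 2.06], [-1.07, 1.41], [-3.16, 2.05], [-2.99, -0.16], [-3.1, 3.1]. Speed limits (rad/s): [2.79, 2.79, 3.14, 3.14, 3.14, 3.14].

### API

Orientations are given as a unit quaternion [w, x, y, z].
In Python, from cell import arm, cams gives the robot as it stands. The module is installed in compiled form; this text tells all that it offers.
- The arm moves only by the tool drive_tool, never from a script. Its argument "increments" is a list that holds one entry, the list of rows, each a list of 7 numbers: the shift along the tool's x, y, z in mm, then the turn, a rotation vector about the tool's x, y, z in degrees, then the finger opening in mm, from 0 to 87. A call has 1 to 20 rows; each row is the pose to reach, as a shift and turn from the pose commanded when the call began, along the tool's axes at that moment; what a row does not reach only later rows make up. A row lasts 1/10 s, in which the tool goes at most 50 mm and 8.59 degrees, less where a joint would pass 70% of its speed; a pose out of reach is approached as far as the arm can. A call with a gripper value outside its range is refused whole. The fingers move at their own pace and stop on an object; the grip force is fixed at half the most. Time passes only in rows, so rows that repeat a pose let the fingers close. It gives the time, the measured TCP pose, the force, the opening and the grip force at its end, in the units of the state.
- arm.get_obs(): the state, without advancing time (a new reading comes with each control period).
- cams.camera(name): name is "scene" or "top" or "wrist"; returns the picture (400x640x3 uint8, red, green, blue); there is no depth.
- cams.camera_info(name): a dict with "vfov" (degrees; the focal length in pixels is half the picture's height over the tangent of half this angle, whatever the lens; pixels are square), "cx", "cy" (the principal point, pixels), "k1" (the pictures are not rectified: a ray, as slopes to the right and down, at radius r is drawn at 1 + k1 r^2 times it, then the intrinsics apply), "world_to_cam" (4x4, takes a point from world to camera coordinates); the wrist camera has in their place "mount" (4x4, takes a point from camera to tool coordinates, whose origin is the TCP and whose axes are the flange's). Camera axes: x right, y down, z forward; pixel columns grow to the right and rows downward; lengths in m; the calibration is good to about 2 mm. A picture is of the moment at which its call begins: read the wrist's pose just before it. camera_info takes no time and is no camera call.
- arm.job_done(): hands the job in; it is judged then, once.
The state is a dict: "t": time; "joint_pos": joint angles; "qd": joint speeds; "tau": joint torques, N m; "eef_pos": TCP position; "orientation": TCP orientation; "wrist_force": force on the tool from outside, world axes, zero at the start; "moment": the same for the moment, N m; "opening": finger opening in m; "finger_force": force on a finger pad.
Only numpy, scipy, OpenCV 4.12 (cv2) and the standard library are available. Lean on these libraries where they do the work, as an engineer would, in place of code of your own. Each camera call takes 0.05 s, during which the arm holds its last target. There are 200 camera calls.

## Working session

There is one attempt and no reset: what is moved stays moved. The work goes in short steps, Python scripts to look and compute and a tool call to move; the robot and the scene stay as the last step left them, time stands still between calls to the robot, and variables do not carry over. Pictures are saved under pics/ and viewed, at most 10 in all, crops included, and the job is handed in when it is done.

Besides the shell and the picture viewer there is one more tool, called in YAML: its name, and indented under it one key for each argument. drive_tool: Moves the arm, as the interface text tells. Its arguments: {"type":"object","properties":{"increments":{"type":"array"}},"required":["increments"]}

```bash
mkdir -p pics; cat > h.py <<'E'
import numpy as np, cv2
from cell import arm, cams
from scipy.spatial.transform import Rotation as R
def Tm(o):
    T=np.eye(4); q=o["orientation"]; T[:3,:3]=R.from_quat([q[1],q[2],q[3],q[0]]).as_matrix(); T[:3,3]=o["eef_pos"]; return T
def c2w(n):
    i=cams.camera_info(n)
    return i,(Tm(arm.get_obs())@np.array(i["mount"]) if n=="wrist" else np.linalg.inv(np.array(i["world_to_cam"])))
def ray2plane(i,M,uv,z):
    f=200/np.tan(np.radians(i["vfov"])/2); K=np.array([[f,0,i["cx"]],[0,f,i["cy"]],[0,0,1.]])
    p=cv2.undistortPoints(np.array(uv,float).reshape(-1,1,2),K,np.array([i["k1"],0,0,0.])).reshape(-1,2)
    d=np.c_[p,np.ones(len(p))]@M[:3,:3].T; o=M[:3,3]
    return o+d*((z-o[2])/d[:,2])[:,None]
def snap(n,fn):
    i,M=c2w(n); im=cams.camera(n); cv2.imwrite("pics/"+fn,im[:,:,::-1]); return i,M,im
E
python3 - <<'E'
from h import *
for n in("top","scene"):
    i,M,im=snap(n,n+"0.png"); print(n,i["vfov"],i["k1"],M.round(3).tolist())
o=arm.get_obs();print(o["t"],o["eef_pos"],Tm(o).round(3).tolist())
E
```

```text
top 55.32791154932559 -0.060747182881703256 [[-0.009, -0.992, 0.122, 0.452], [-1.0, 0.011, 0.014, -0.002], [-0.016, -0.122, -0.992, 1.027], [0.0, 0.0, 0.0, 1.0]]
scene 46.035360366364145 -0.011692164700516284 [[0.859, -0.218, 0.464, -0.061], [-0.512, -0.332, 0.792, -1.054], [-0.019, -0.918, -0.397, 0.566], [0.0, 0.0, 0.0, 1.0]]
0.1 [0.17299412 0.59995553 0.19486444] [[0.961, -0.277, -0.0, 0.173], [-0.277, -0.961, -0.002, 0.6], [0.0, 0.002, -1.0, 0.195], [0.0, 0.0, 0.0, 1.0]]
```

View pics/top0.png

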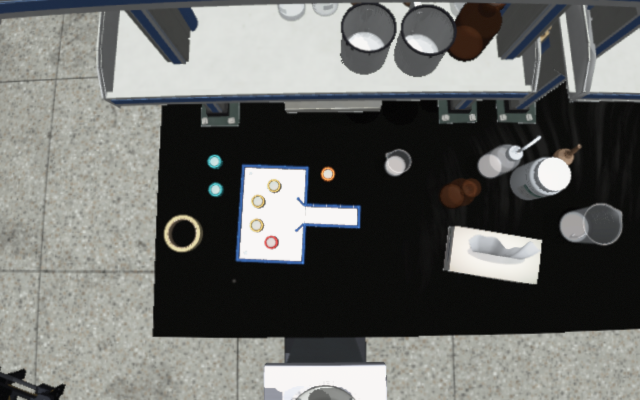

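The top view shows brass cells at about (274,186), (258,201) and (257,225), and red at (271,242), all in the tray. The turquoise (214,161)/(215,189) and orange (328,174) look-alikes lie outside it. The three brass ones fit the description: brass ring, on the tray floor. I'll confirm that in an enlarged crop and measure.

```bash
cat > meas.py <<'E'
from h import *
def tray(i,M,im):
    hsv=cv2.cvtColor(im,cv2.COLOR_RGB2HSV)
    return hsv
def cells(i,M,im,roi):
    x0,y0,x1,y1=roi
    hsv=cv2.cvtColor(im,cv2.COLOR_RGB2HSV)
    out={}
    for n,lo,hi in(("brass",(12,50,60),(32,255,255)),("red",(0,110,60),(6,255,255)),("red2",(172,110,60),(180,255,255))):
        m=cv2.inRange(hsv,lo,hi); z=np.zeros_like(m); z[y0:y1,x0:x1]=m[y0:y1,x0:x1]
        z=cv2.morphologyEx(z,cv2.MORPH_CLOSE,np.ones((5,5)))
        for c in cv2.findContours(z,cv2.RETR_EXTERNAL,cv2.CHAIN_APPROX_NONE)[0]:
            if cv2.contourArea(c)<30: continue
            b=cv2.minEnclosingCircle(c); out.setdefault(n,[]).append((b[0],b[1],ray2plane(i,M,[b[0]],.02)[0]))
    return out
E
python3 - <<'E'
from meas import *
i,M=c2w("top"); im=cv2.imread("pics/top0.png")[:,:,::-1].copy()
for n,l in cells(i,M,im,(240,165,310,265)).items():
    for a in l: print(n,np.round(a[0],1),round(a[1],1),a[2].round(4))
hsv=cv2.cvtColor(im,cv2.COLOR_RGB2HSV)
b=cv2.inRange(hsv,(100,120,60),(125,255,255)); b[:150]=0;b[280:]=0;b[:,:225]=0;b[:,370:]=0
c=max(cv2.findContours(b,cv2.RETR_EXTERNAL,cv2.CHAIN_APPROX_NONE)[0],key=cv2.contourArea)
ap=cv2.approxPolyDP(c,4,True).reshape(-1,2)
for p,w in zip(ap,ray2plane(i,M,ap,.013)): print(p,w.round(4))
cv2.imwrite("pics/crop.png",cv2.resize(im[140:280,195:375],None,fx=4.2,fy=4.2,interpolation=cv2.INTER_CUBIC)[:,:,::-1])
E
```

```text
brass [256.2 224.8] 6.8 [0.5154 0.1782 0.02  ]
brass [257.5 201. ] 6.8 [0.5788 0.1754 0.02  ]
brass [273.6 185.6] 6.8 [0.6199 0.1324 0.02  ]
red [271.  241.9] 6.4 [0.4698 0.1387 0.02  ]
[242 164] [0.6819 0.2203 0.013 ]
[236 261] [0.4203 0.2325 0.013 ]
[303 264] [0.4113 0.055  0.013 ]
[306 226] [0.5113 0.0465 0.013 ]
[360 227] [ 0.5071 -0.0969  0.013 ]
[360 206] [ 0.5632 -0.0981  0.013 ]
[354 205] [ 0.566  -0.0821  0.013 ]
[356 226] [ 0.5099 -0.0863  0.013 ]
[302 224] [0.5167 0.0571 0.013 ]
[296 230] [0.5009 0.0731 0.013 ]
[304 227] [0.5087 0.0518 0.013 ]
[300 262] [0.4166 0.0628 0.013 ]
[239 259] [0.4255 0.2246 0.013 ]
[245 166] [0.6762 0.212  0.013 ]
[305 168] [0.6684 0.0484 0.013 ]
[305 202] [0.5756 0.0488 0.013 ]
[298 199] [0.5839 0.0676 0.013 ]
[312 205] [0.5673 0.0301 0.013 ]
[306 201] [0.5782 0.0461 0.013 ]
[307 166] [0.6738 0.0429 0.013 ]
```

View pics/crop.png

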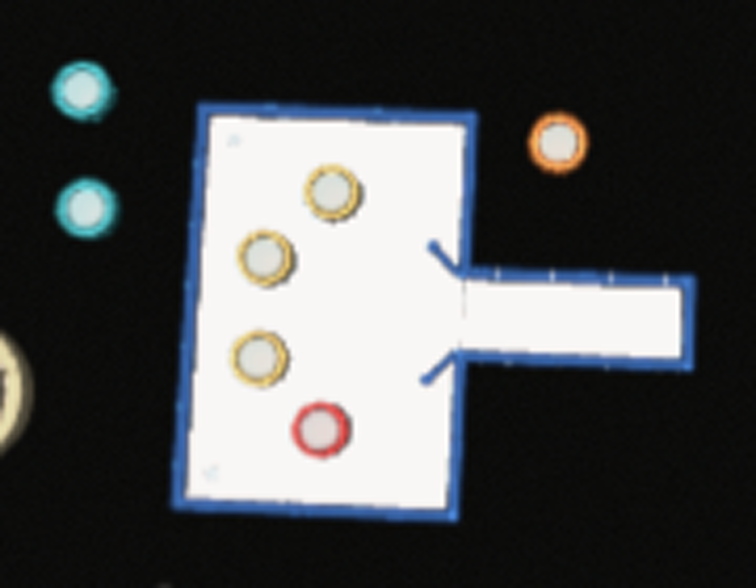

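View pics/scene0.png

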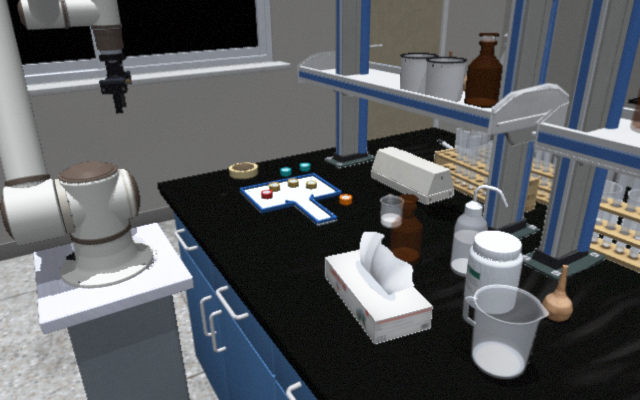

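The crop confirms three brass-ringed cells on the tray floor, crop pixels (332,193), (265,258) and (260,358). Red is at (320,430). Orange and turquoise are outside the tray. The scene view agrees. Next I fit the tray frame and move over it for one closer wrist look.

```bash
cat > plan.py <<'E'
from h import *
def fit(t,w):   # 2-D rigid fit tray->world
    t=np.array(t,float);w=np.array(w,float); a=t-t.mean(0);b=w-w.mean(0)
    th=np.arctan2((a[:,0]*b[:,1]-a[:,1]*b[:,0]).sum(),(a*b).sum())
    Q=np.array([[np.cos(th),-np.sin(th)],[np.sin(th),np.cos(th)]]); g=w.mean(0)-Q@t.mean(0)
    return th,g,Q,(t@Q.T+g-w)
def rows(wps,grip):  # wps: world x,y,z (m), yaw deg of tool x
    T=Tm(arm.get_obs()); y0=np.degrees(np.arctan2(T[1,0],T[0,0]))
    for x,y,z,yaw in wps:
        d=T[:3,:3].T@(np.array([x,y,z])-T[:3,3])*1000
        print([*d.round(0).astype(int).tolist(),0,0,round(-((yaw-y0+180)%360-180),1),grip])
E
python3 - <<'E'
from plan import *
t=[(-174,131),(-174,-131),(8,-131),(8,131),(152,-30),(152,30)]
w=[(.6819,.2203),(.4203,.2325),(.4113,.055),(.6738,.0429),(.5071,-.0969),(.5632,-.0981)]
th,g,Q,e=fit(np.array(t)/1000,w); print(np.degrees(th),g,(e*1000).round(1).tolist())
for c in[(.5154,.1782),(.5788,.1754),(.6199,.1324),(.4698,.1387)]: print(((np.array(c)-g)@Q*1000).round(1))
rows([(.5,.3,.22,-60),(.54,.13,.22,np.degrees(th))],22)
i=cams.camera_info("wrist");print(i["vfov"],np.round(i["mount"],3).tolist())
E
```

```text
-92.73836429991947 [0.54271038 0.054622  ] [[-0.0, 1.9], [-0.1, 2.2], [0.2, -2.1], [-0.6, -2.5], [-1.6, 1.1], [2.2, -0.5]]
[-122.1  -33.2]
[-122.4   30.3]
[-81.4  73.4]
[-80.5 -76.8]
[397, 198, -25, 0, 0, np.float64(43.9), 22]
[483, 350, -24, 0, 0, np.float64(76.6), 22]
60.056586188464955 [[0.0, -0.954, -0.298, 0.083], [1.0, 0.0, -0.001, 0.0], [0.001, -0.298, 0.954, -0.188], [0.0, 0.0, 0.0, 1.0]]
```

drive_tool:
  increments:
    - [[45,33,-4,0,0,7,22],[90,66,-8,0,0,14,22],[135,99,-12,0,0,21,22],[180,132,-16,0,0,28,22],[225,165,-20,0,0,35,22],[270,198,-24,0,0,42,22],[315,230,-24,0,0,49,22],[360,262,-24,0,0,56,22],[405,294,-24,0,0,63,22],[445,322,-24,0,0,70,22],[483,350,-24,0,0,76.6,22],[483,350,-24,0,0,76.6,22],[483,350,-24,0,0,76.6,22],[483,350,-24,0,0,76.6,22],[483,350,-24,0,0,76.6,22]]

```text
t: 1.6
eef_pos: [0.5397, 0.1308, 0.2195]
orientation: [-0.0, -0.691, 0.723, 0.0]
wrist_force: [-0.4, 0.9, -0.6]
opening: 0.022
finger_force: 0.0
```

```bash
python3 - <<'E'
from meas import *
i,M,im=snap("wrist","w0.png")
for n,l in cells(i,M,im,(0,0,640,400)).items():
    for a in l: print(n,np.round(a[0],1),round(a[1],1),a[2].round(4))
o=arm.get_obs();print(o["t"],o["eef_pos"],o["opening"],np.degrees(o["joint_pos"]).round())
hsv=cv2.cvtColor(im,cv2.COLOR_RGB2HSV)
b=cv2.inRange(hsv,(100,120,60),(125,255,255))
c=max(cv2.findContours(b,cv2.RETR_EXTERNAL,cv2.CHAIN_APPROX_NONE)[0],key=cv2.contourArea)
ap=cv2.approxPolyDP(c,5,True).reshape(-1,2)
for p,w in zip(ap,ray2plane(i,M,ap,.013)): print(p,w.round(4))
E
```

```text
brass [330.5 377. ] 186.5 [0.5384 0.419  0.02  ]
brass [380.  311.5] 29.6 [0.4704 0.3169 0.02  ]
brass [259.  311.5] 29.6 [0.6272 0.3097 0.02  ]
brass [340.8 209.2] 15.8 [0.5174 0.1751 0.02  ]
brass [287. 209.] 15.8 [0.5806 0.1719 0.02  ]
brass [248.3 175.3] 16.4 [0.6217 0.1295 0.02  ]
brass [204.8  39.3] 22.1 [ 0.6506 -0.0131  0.02  ]
red [379.5 175.5] 15.9 [0.472  0.1365 0.02  ]
1.65 [0.53959224 0.13117243 0.21975493] 0.02215989299709292 [ 30.  14.  -7.  -0. -68. -33.]
[342   0] [ 0.5097 -0.0436  0.013 ]
[336   0] [ 0.5157 -0.0439  0.013 ]
[335 103] [0.5199 0.055  0.013 ]
[349 120] [0.505  0.0738 0.013 ]
[353 115] [0.5005 0.0686 0.013 ]
[342 100] [0.5122 0.0522 0.013 ]
[425 103] [0.4218 0.0596 0.013 ]
[412 239] [0.4304 0.22   0.013 ]
[213 239] [0.6753 0.2087 0.013 ]
[201 101] [0.6658 0.0463 0.013 ]
[284 100] [0.5753 0.0493 0.013 ]
[275 120] [0.587 0.07  0.013]
[291 101] [0.5678 0.0507 0.013 ]
[291  79] [0.5662 0.0282 0.013 ]
[285  79] [0.5726 0.0279 0.013 ]
[284  94] [0.5749 0.0431 0.013 ]
[192  95] [0.6746 0.0397 0.013 ]
[208 246] [0.6828 0.2177 0.013 ]
[417 246] [0.4239 0.2297 0.013 ]
[432  95] [0.4146 0.0516 0.013 ]
[340  93] [0.5142 0.0449 0.013 ]
```

View pics/w0.png

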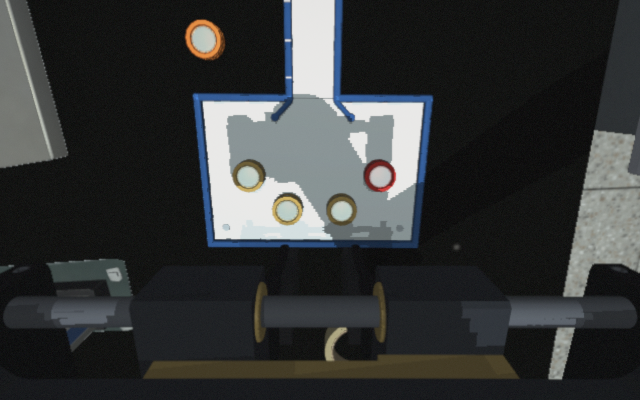

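Wrist view: brass cells at (248,175), (287,209) and (341,209), red at (380,175), gate opening between (284,100) and (342,100). It agrees with the top view to about 3 mm, so I average the two. The plan is to push each cell in a 22 mm finger cradle, tips at z≈16 mm so they clear the walls. C goes first.

```bash
cat > go.py <<'E'
from plan import *
to=np.array([(-174,131),(-174,-131),(8,-131),(8,131)])/1000
top=np.array([(.6819,.2203),(.4203,.2325),(.4113,.055),(.6738,.0429)])
wr=np.array([(.6828,.2177),(.4239,.2297),(.4146,.0516),(.6746,.0397)])
th,g,Q,e=fit(to,(top+wr)/2); TH=np.degrees(th)
C=dict(a=((.5154,.1782),(.5174,.1751)),b=((.5788,.1754),(.5806,.1719)),c=((.6199,.1324),(.6217,.1295)),red=((.4698,.1387),(.472,.1365)))
C={k:(np.mean(v,0)-g)@Q*1000 for k,v in C.items()}
def W(p,z,h): p=Q@(np.array(p)/1000)+g; return (*p,z,TH+h)
def behind(c,h,r): return np.array(c)-r*np.array([np.cos(np.radians(h)),np.sin(np.radians(h))])
def seq(pts,step,grip=22): # pts: (tray xy, z, heading); first is where the tool stands now
    o=[]
    for (p,z,h),(q,z2,h2) in zip(pts,pts[1:]):
        n=int(np.ceil(max(np.linalg.norm(np.r_[np.subtract(q,p),(z2-z)*1000])/step,abs(h2-h)/8)))
        for k in range(1,n+1):
            s=k/n; o.append(W(np.array(p)*(1-s)+np.array(q)*s,z*(1-s)+z2*s,h*(1-s)+h2*s))
    print(len(o)); rows(o,grip)
def here():
    T=Tm(arm.get_obs()); p=(T[:2,3]-g)@Q*1000; h=np.degrees(np.arctan2(T[1,0],T[0,0]))-TH; return (p,T[2,3],h)
E
python3 - <<'E'
from go import *
print(TH,g,(e*1000).round(1).tolist(),{k:v.round(1) for k,v in C.items()}, here())
c=C["c"]; t=np.array([-40,0]); h=np.degrees(np.arctan2(*(t-c)[::-1])); print(h)
s=behind(c,h,33)
seq([here(),(s,.06,h),(s,.016,h)],25)
E
```

```text
-92.69095035109198 [0.54400326 0.05326652] [[0.7, 1.9], [-0.8, 2.1], [-0.2, -1.9], [0.3, -2.2]] {'a': array([-122. ,  -33.4]), 'b': array([-121.9,   30. ]), 'c': array([-81.2,  73.1]), 'red': array([-80.8, -77. ])} (array([-77.61291265,  -8.06373969]), np.float64(0.21975492977088704), np.float64(0.08751119728032108))
-60.580151793098786
10
[-2, -14, 20, 0, 0, np.float64(7.6), 22]
[-5, -27, 40, 0, 0, np.float64(15.2), 22]
[-7, -41, 60, 0, 0, np.float64(22.8), 22]
[-10, -55, 80, 0, 0, np.float64(30.3), 22]
[-12, -69, 100, 0, 0, np.float64(37.9), 22]
[-15, -82, 120, 0, 0, np.float64(45.5), 22]
[-17, -96, 140, 0, 0, np.float64(53.1), 22]
[-20, -110, 160, 0, 0, np.float64(60.7), 22]
[-20, -110, 182, 0, 0, np.float64(60.7), 22]
[-20, -110, 204, 0, 0, np.float64(60.7), 22]
```

drive_tool:
  increments:
    - [[-2,-14,20,0,0,7.6,22],[-5,-27,40,0,0,15.2,22],[-7,-41,60,0,0,22.8,22],[-10,-55,80,0,0,30.3,22],[-12,-69,100,0,0,37.9,22],[-15,-82,120,0,0,45.5,22],[-17,-96,140,0,0,53.1,22],[-20,-110,160,0,0,60.7,22],[-20,-110,160,0,0,60.7,22],[-20,-110,160,0,0,60.7,22],[-20,-110,182,0,0,60.7,22],[-20,-110,204,0,0,60.7,22],[-20,-110,204,0,0,60.7,22],[-20,-110,204,0,0,60.7,22]]

```text
t: 3.05
eef_pos: [0.6513, 0.1458, 0.0175]
orientation: [0.001, -0.231, 0.973, -0.0]
wrist_force: [0.2, -0.0, 1.0]
opening: 0.0221
finger_force: 0.0
```

```bash
python3 - <<'E'
from go import *
c=C["c"]; t=np.array([-40,0]); h=-60.6
print(here(),arm.get_obs()["wrist_force"])
seq([here(),(behind(t,h,24),.016,h),(behind(t,h,32),.016,h)],8)
E
```

```text
(array([-97.46018371, 102.85808294]), np.float64(0.01746387613372577), np.float64(-60.5678821134765)) [ 0.2095289  -0.00787756  1.00449972]
13
[8, 0, 0, 0, 0, np.float64(0.0), 22]
[16, 0, 0, 0, 0, np.float64(0.0), 22]
[23, 0, 0, 0, 0, np.float64(0.0), 22]
[31, 0, 0, 0, 0, np.float64(0.0), 22]
[39, 0, 1, 0, 0, np.float64(0.0), 22]
[47, 0, 1, 0, 0, np.float64(0.0), 22]
[55, 0, 1, 0, 0, np.float64(0.0), 22]
[63, 0, 1, 0, 0, np.float64(0.0), 22]
[70, 0, 1, 0, 0, np.float64(0.0), 22]
[78, 0, 1, 0, 0, np.float64(0.0), 22]
[86, 0, 1, 0, 0, np.float64(0.0), 22]
[94, 0, 1, 0, 0, np.float64(0.0), 22]
[86, 0, 1, 0, 0, np.float64(0.0), 22]
```

drive_tool:
  increments:
    - [[8,0,1,0,0,0,22],[16,0,1,0,0,0,22],[24,0,1,0,0,0,22],[32,0,1,0,0,0,22],[40,0,1,0,0,0,22],[48,0,1,0,0,0,22],[56,0,1,0,0,0,22],[64,0,1,0,0,0,22],[72,0,1,0,0,0,22],[80,0,1,0,0,0,22],[86,0,1,0,0,0,22],[91,0,1,0,0,0,22],[94,0,1,0,0,0,22],[94,0,1,0,0,0,22],[94,0,1,0,0,0,22],[89,0,1,0,0,0,22],[84,0,1,0,0,0,22],[84,0,1,0,0,0,22]]

```text
t: 4.85
eef_pos: [0.5771, 0.1081, 0.0148]
orientation: [0.001, -0.23, 0.973, 0.0]
wrist_force: [-0.3, -0.4, 0.3]
opening: 0.0223
finger_force: 0.0
```

```bash
cat > look.py <<'E'
from meas import *; from go import *
def look(fn,n="wrist",roi=(180,0,460,260)):
    i,M,im=snap(n,fn); o=arm.get_obs()
    if n=="top": roi=(240,160,365,270)
    print("t",o["t"],"tool",here()[0].round(1),here()[1].round(4),round(here()[2],1))
    for k,l in cells(i,M,im,roi).items():
        for a in l: print(n,k,np.round(a[0]),round(a[1],1),((a[2][:2]-g)@Q*1000).round(1))
E
python3 - <<'E'
from look import *
look("w1.png",roi=(0,0,640,265)); look("t1.png","top")
h=-60.6; t=(-40,0)
seq([here(),(behind(t,0,32),.016,0),(behind((26,0),0,24),.016,0)],8)
E
```

```text
t 4.9 tool [-56.1  29.9] 0.0147 -60.7
wrist brass [410. 264.] 15.5 [-106.7   14.2]
wrist brass [ 86. 258.] 39.2 [ 59.  102.8]
wrist brass [477. 206.] 37.4 [-119.4  -33.7]
wrist red [465.  96.] 40.8 [-78.9 -77. ]
wrist red2 [429. 111.] 10.4 [-67.3 -62.4]
wrist red2 [437.  82.] 15.4 [-62.7 -75.9]
t 4.95 tool [-55.9  29.5] 0.0146 -60.7
top brass [328. 174.] 7.6 [ 60.5 110. ]
top red [271. 242.] 6.7 [-82.8 -78.3]
18
[2, 4, 0, 0, 0, np.float64(-7.6), 22]
[4, 7, 0, 0, 0, np.float64(-15.2), 22]
[7, 11, -1, 0, 0, np.float64(-22.8), 22]
[9, 14, -1, 0, 0, np.float64(-30.3), 22]
[11, 18, -1, 0, 0, np.float64(-37.9), 22]
[13, 21, -1, 0, 0, np.float64(-45.5), 22]
[16, 25, -1, 0, 0, np.float64(-53.1), 22]
[18, 29, -1, 0, 0, np.float64(-60.7), 22]
[21, 22, -1, 0, 0, np.float64(-60.7), 22]
[25, 16, -1, 0, 0, np.float64(-60.7), 22]
[29, 9, -1, 0, 0, np.float64(-60.7), 22]
[32, 3, -1, 0, 0, np.float64(-60.7), 22]
[36, -4, -1, 0, 0, np.float64(-60.7), 22]
[40, -10, -1, 0, 0, np.float64(-60.7), 22]
[43, -17, -1, 0, 0, np.float64(-60.7), 22]
[47, -23, -1, 0, 0, np.float64(-60.7), 22]
[50, -30, -1, 0, 0, np.float64(-60.7), 22]
[54, -36, -1, 0, 0, np.float64(-60.7), 22]
```

View pics/w1.png

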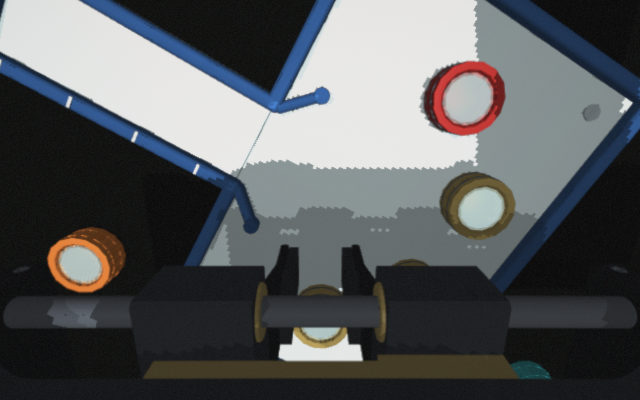

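```bash
python3 - <<'E'
from look import *
i,M=c2w("wrist")
for uv in[(320,318),(320,346),(481,207),(320,239)]: print(uv,((ray2plane(i,M,[uv],.023)[0][:2]-g)@Q*1000).round(1))
im=cv2.imread("pics/t1.png")[140:280,195:375]
cv2.imwrite("pics/t1c.png",cv2.resize(im,None,fx=4.2,fy=4.2))
E
```

```text
(320, 318) [-77.7  69.3]
(320, 346) [-87.7  87.1]
(481, 207) [-119.5  -35.1]
(320, 239) [-52.4  24.2]
```

View pics/t1c.png

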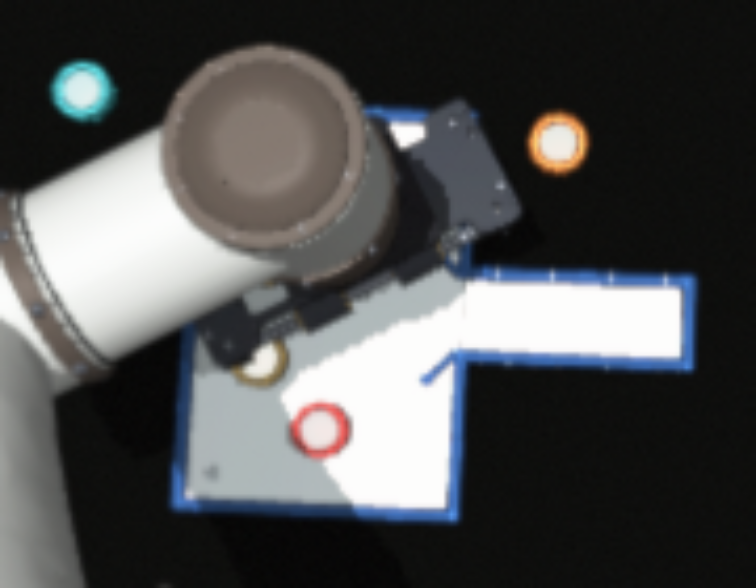

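The image shows cell c still near its start, behind the fingers at (320,318), so the fingers seem to have passed it without pushing it. I'll rise and measure.

drive_tool:
  increments:
    - [[0,0,-25,0,0,0,22],[-20,0,-60,0,0,0,22],[-50,0,-105,0,0,0,22],[-70,0,-150,0,0,0,22],[-70,0,-150,0,0,0,22],[-70,0,-150,0,0,0,22]]

```text
t: 5.55
eef_pos: [0.6392, 0.1395, 0.1661]
orientation: [0.001, -0.23, 0.973, 0.001]
wrist_force: [-0.9, -0.3, -1.5]
opening: 0.0224
finger_force: 0.0
```

```bash
python3 - <<'E'
from look import *
look("w2.png",roi=(100,0,640,263))
look("s2.png","scene",roi=(200,150,360,230))
E
```

```text
t 5.6 tool [-89.9  89.6] 0.1641 -60.7
wrist brass [320. 164.] 18.8 [-80.6  74. ]
wrist brass [379. 145.] 19.2 [-121.    30.8]
wrist brass [595. 152.] 59.6 [-305.9  -64.7]
wrist brass [171. 124.] 22.8 [ 59.6 109.5]
wrist brass [416.  83.] 21.6 [-120.7  -33.2]
wrist red [406.  15.] 23.8 [-82.2 -74.9]
t 5.65 tool [-89.5  89. ] 0.1631 -60.7
scene brass [345. 200.] 6.9 [89.8 92.6]
scene brass [274. 186.] 5.6 [-111.3  -39.7]
scene brass [311. 184.] 5.6 [-64.2  63.3]
scene brass [293. 182.] 5.6 [-103.6   21.4]
scene brass [243. 169.] 14.6 [-301.2  -69.9]
scene red [267. 194.] 5.6 [-64.3 -82.8]
```

View pics/w2.png

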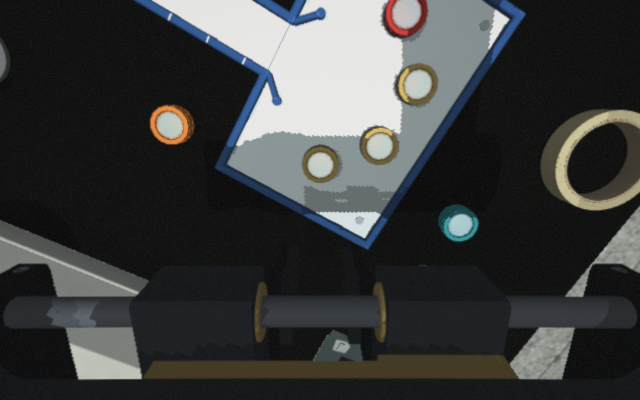

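Cell c is unmoved at wrist pixel (320,164), so the fingertips really passed above it. I'll check the tips' height in an enlarged crop of the low picture.

```bash
python3 - <<'E'
import cv2
a=cv2.imread("pics/w1.png")[215:365,240:400]; cv2.imwrite("pics/w1c.png",cv2.convertScaleAbs(cv2.resize(a,None,fx=4,fy=4,interpolation=cv2.INTER_CUBIC),alpha=1.6,beta=20))
E
```

```text
(no output)
```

View pics/w1c.png

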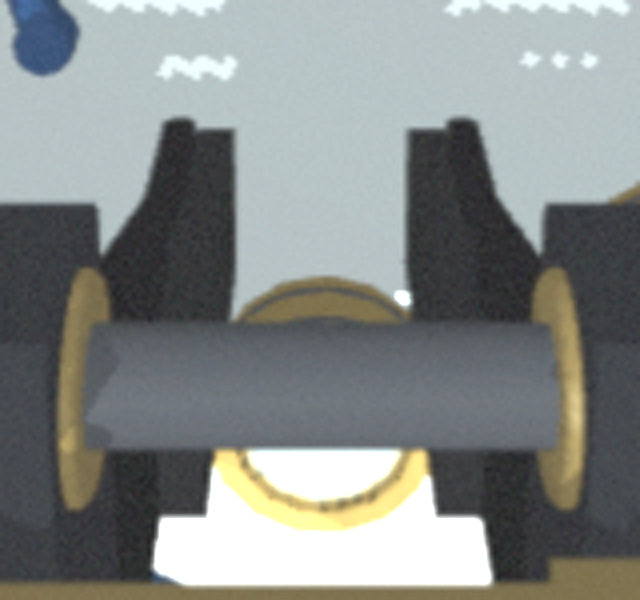

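The tips show at crop y≈125 (v≈246) with a 43 px gap for 22 mm. That puts them at about 180 mm depth, some 20–30 mm short of the reported TCP, which explains passing over the cell. I'll touch off gently on empty floor to find the true tip height.

```bash
python3 - <<'E'
from go import *
p=(-60,5)
seq([here(),(p,.03,-60.6),(p,.012,-60.6)],40)
E
```

```text
6
[17, 3, 27, 0, 0, np.float64(-0.0), 22]
[35, 6, 53, 0, 0, np.float64(-0.0), 22]
[52, 9, 80, 0, 0, np.float64(-0.1), 22]
[70, 12, 107, 0, 0, np.float64(-0.1), 22]
[87, 15, 133, 0, 0, np.float64(-0.1), 22]
[87, 15, 151, 0, 0, np.float64(-0.1), 22]
```

drive_tool:
  increments:
    - [[17,3,27,0,0,0,22],[35,6,53,0,0,0,22],[52,9,80,0,0,0,22],[70,12,107,0,0,0,22],[87,15,133,0,0,0,22],[87,15,151,0,0,0,22],[87,15,151,0,0,0,22],[87,15,153,0,0,0,22],[87,15,155,0,0,0,22],[87,15,157,0,0,0,22],[87,15,157,0,0,0,22]]

```text
t: 6.75
eef_pos: [0.5543, 0.1135, 0.0082]
orientation: [0.0, -0.23, 0.973, 0.0]
wrist_force: [0.1, -0.2, -0.6]
opening: 0.0224
finger_force: 0.0
```

drive_tool:
  increments:
    - [[0,0,2,0,0,0,22],[0,0,4,0,0,0,22],[0,0,4,0,0,0,22]]

```text
t: 7.05
eef_pos: [0.5539, 0.1133, 0.0036]
orientation: [-0.0, -0.23, 0.973, -0.0]
wrist_force: [-0.2, 0.0, 0.3]
opening: 0.0219
finger_force: 0.0
```

drive_tool:
  increments:
    - [[0,0,2,0,0,0,22],[0,0,3,0,0,0,22],[0,0,3,0,0,0,22]]

```text
t: 7.35
eef_pos: [0.5539, 0.1133, 0.0006]
orientation: [-0.0, -0.23, 0.973, -0.0]
wrist_force: [0.4, 0.1, -0.4]
opening: 0.0217
finger_force: 0.0
```

drive_tool:
  increments:
    - [[0,0,2,0,0,0,22],[0,0,3,0,0,0,22],[0,0,3,0,0,0,22]]

```text
t: 7.65
eef_pos: [0.5539, 0.1133, -0.0024]
orientation: [-0.0, -0.23, 0.973, -0.0]
wrist_force: [-1.0, -0.3, 0.0]
opening: 0.0219
finger_force: 0.0
```

The reported TCP is already below the floor with no contact, so the tips do end higher. I keep going down.

drive_tool:
  increments:
    - [[0,0,2,0,0,0,22],[0,0,4,0,0,0,22],[0,0,4,0,0,0,22]]

```text
t: 7.95
eef_pos: [0.5538, 0.1132, -0.0065]
orientation: [-0.0, -0.23, 0.973, -0.0]
wrist_force: [-0.2, -0.5, 0.6]
opening: 0.022
finger_force: 0.0
```

drive_tool:
  increments:
    - [[0,0,2,0,0,0,22],[0,0,3,0,0,0,22],[0,0,3,0,0,0,22]]

```text
t: 8.25
eef_pos: [0.5539, 0.1133, -0.0094]
orientation: [-0.0, -0.23, 0.973, -0.0]
wrist_force: [-0.0, -0.3, -0.4]
opening: 0.0217
finger_force: 0.0
```

drive_tool:
  increments:
    - [[0,0,2,0,0,0,22],[0,0,2,0,0,0,22]]

```text
t: 8.45
eef_pos: [0.5539, 0.1133, -0.0114]
orientation: [-0.0, -0.23, 0.973, -0.0]
wrist_force: [0.4, -0.8, 0.1]
opening: 0.0222
finger_force: 0.0
```

drive_tool:
  increments:
    - [[0,0,2,0,0,0,22],[0,0,2,0,0,0,22]]

```text
t: 8.65
eef_pos: [0.5539, 0.1133, -0.0134]
orientation: [-0.0, -0.23, 0.973, -0.0]
wrist_force: [-0.7, -0.5, 0.1]
opening: 0.0221
finger_force: 0.0
```

drive_tool:
  increments:
    - [[0,0,2,0,0,0,22],[0,0,2,0,0,0,22]]

```text
t: 8.85
eef_pos: [0.5538, 0.1133, -0.0154]
orientation: [-0.0, -0.23, 0.973, -0.0]
wrist_force: [-0.2, 0.7, -0.3]
opening: 0.0222
finger_force: 0.0
```

drive_tool:
  increments:
    - [[0,0,2,0,0,0,22],[0,0,2,0,0,0,22]]

```text
t: 9.05
eef_pos: [0.5539, 0.1133, -0.0174]
orientation: [-0.0, -0.23, 0.973, -0.0]
wrist_force: [-0.4, -0.3, -0.2]
opening: 0.022
finger_force: 0.0
```

drive_tool:
  increments:
    - [[0,0,2,0,0,0,22],[0,0,2,0,0,0,22]]

```text
t: 9.25
eef_pos: [0.5539, 0.1133, -0.0194]
orientation: [-0.0, -0.23, 0.973, -0.0]
wrist_force: [-1.1, -0.2, -0.2]
opening: 0.0219
finger_force: 0.0
```

drive_tool:
  increments:
    - [[0,0,1,0,0,0,22],[0,0,2,0,0,0,22]]

```text
t: 9.45
eef_pos: [0.5541, 0.1134, -0.0212]
orientation: [0.0, -0.23, 0.973, 0.0]
wrist_force: [0.0, 0.7, -0.6]
opening: 0.022
finger_force: 0.0
```

drive_tool:
  increments:
    - [[0,0,1,0,0,0,22],[0,0,2,0,0,0,22]]

```text
t: 9.65
eef_pos: [0.5541, 0.1133, -0.0213]
orientation: [-0.0, -0.231, 0.973, -0.0]
wrist_force: [-5.7, 1.1, 18.7]
opening: 0.0219
finger_force: 8.9
```

drive_tool:
  increments:
    - [[0,0,1,0,0,0,22],[0,0,2,0,0,0,22]]

```text
t: 9.85
eef_pos: [0.5542, 0.1134, -0.0214]
orientation: [0.0, -0.231, 0.973, -0.0]
wrist_force: [-10.0, -0.1, 30.0]
opening: 0.0222
finger_force: 14.8
```

Contact is at reported z = -21.3 mm, and the floor is at +5 mm, so the real tips are 26.3 mm above the reported TCP. The pushing height becomes reported z ≈ -11 mm. Going back behind c.

```bash
python3 - <<'E'
from go import *
p=here()[0]; h=-60.6; s=behind((-80.9,73.5),h,33); print(p,s)
seq([here(),(p,.02,h),(s,.02,h),(s,-.011,h)],25)
E
```

```text
[-60.53263428   7.3457069 ] [-97.09982387 102.25005577]
9
[0, 0, -21, 0, 0, np.float64(-0.0), 22]
[0, 0, -41, 0, 0, np.float64(-0.0), 22]
[-20, -3, -41, 0, 0, np.float64(-0.0), 22]
[-40, -6, -41, 0, 0, np.float64(-0.0), 22]
[-60, -9, -41, 0, 0, np.float64(-0.0), 22]
[-81, -12, -41, 0, 0, np.float64(-0.0), 22]
[-101, -15, -41, 0, 0, np.float64(-0.0), 22]
[-101, -15, -26, 0, 0, np.float64(-0.0), 22]
[-101, -15, -10, 0, 0, np.float64(-0.0), 22]
```

drive_tool:
  increments:
    - [[0,0,-21,0,0,0,22],[0,0,-45,0,0,0,22],[-20,-3,-45,0,0,0,22],[-40,-6,-45,0,0,0,22],[-60,-9,-45,0,0,0,22],[-81,-12,-45,0,0,0,22],[-101,-15,-45,0,0,0,22],[-101,-15,-45,0,0,0,22],[-101,-15,-45,0,0,0,22],[-101,-15,-28,0,0,0,22],[-101,-15,-14,0,0,0,22],[-101,-15,-14,0,0,0,22]]

```text
t: 11.05
eef_pos: [0.6483, 0.1442, -0.0137]
orientation: [-0.003, -0.23, 0.973, -0.0]
wrist_force: [-1.0, 0.3, -0.1]
opening: 0.0221
finger_force: 0.0
```

```bash
python3 - <<'E'
from go import *
h=-60.6;t=(-40,0); p,z,_=here(); print(p,z)
seq([here(),(behind(t,h,24),-.011,h)],9)
E
```

```text
[-95.69440442  99.92378319] -0.013738710052153644
11
[8, 0, 0, 0, 0, np.float64(-0.0), 22]
[16, 0, 0, 0, 0, np.float64(-0.0), 22]
[25, 0, -1, 0, 0, np.float64(-0.0), 22]
[33, 0, -1, 0, 0, np.float64(-0.0), 22]
[41, 0, -1, 0, 0, np.float64(-0.1), 22]
[49, 0, -1, 0, 0, np.float64(-0.1), 22]
[58, 0, -1, 0, 0, np.float64(-0.1), 22]
[66, 0, -2, 0, 0, np.float64(-0.1), 22]
[74, 0, -2, 0, 0, np.float64(-0.1), 22]
[82, 0, -2, 0, 0, np.float64(-0.1), 22]
[90, 0, -2, 0, 0, np.float64(-0.1), 22]
```

drive_tool:
  increments:
    - [[3,0,-2,0,0,0,22],[8,0,-2,0,0,0,22],[14,0,-2,0,0,0,22],[21,0,-2,0,0,0,22],[29,0,-2,0,0,0,22],[37,0,-2,0,0,0,22],[45,0,-2,0,0,0,22],[53,0,-2,0,0,0,22],[61,0,-2,0,0,0,22],[69,0,-2,0,0,0,22],[77,0,-2,0,0,0,22],[84,0,-2,0,0,0,22],[88,0,-2,0,0,0,22],[90,0,-2,0,0,0,22],[90,0,-2,0,0,0,22],[90,0,-2,0,0,0,22],[87,0,-2,0,0,0,22],[83,0,-2,0,0,0,22],[82,0,-2,0,0,0,22],[82,0,-2,0,0,0,22]]

```text
t: 13.05
eef_pos: [0.578, 0.1086, -0.0093]
orientation: [-0.0, -0.23, 0.973, 0.0]
wrist_force: [1.1, -0.4, -0.5]
opening: 0.0217
finger_force: 0.0
```

```bash
python3 - <<'E'
from look import *
look("w3.png",roi=(180,0,640,262))
t=(-40,0)
seq([here(),(behind(t,0,33),-.011,0)],8)
E
```

```text
t 13.1 tool [-56.8  31.2] -0.0093 -60.7
wrist brass [498. 216.] 43.7 [-118.4  -34.6]
wrist brass [320. 203.] 38.8 [-39.6   2.1]
wrist red [486.  92.] 48.7 [-77.8 -77.4]
wrist red2 [447. 114.] 6.1 [-68.6 -61.5]
wrist red2 [455.  80.] 22.2 [-63.4 -74.7]
8
[2, 4, 0, 0, 0, np.float64(-7.6), 22]
[5, 7, 0, 0, 0, np.float64(-15.2), 22]
[7, 11, 1, 0, 0, np.float64(-22.8), 22]
[10, 15, 1, 0, 0, np.float64(-30.3), 22]
[12, 18, 1, 0, 0, np.float64(-37.9), 22]
[14, 22, 1, 0, 0, np.float64(-45.5), 22]
[17, 26, 1, 0, 0, np.float64(-53.1), 22]
[19, 29, 2, 0, 0, np.float64(-60.7), 22]
```

The cradle works: c is now at about tray (-40, 2), wrist pixel (320,203). Next I swing round behind it and push it straight through the gate.

drive_tool:
  increments:
    - [[2,4,1,0,0,-7.6,22],[4,7,1,0,0,-15.2,22],[6,11,1,0,0,-22.8,22],[9,15,1,0,0,-30.3,22],[11,18,1,0,0,-37.9,22],[14,22,1,0,0,-45.5,22],[17,26,1,0,0,-53.1,22],[19,29,1,0,0,-60.7,22],[19,29,1,0,0,-60.7,22],[19,29,1,0,0,-60.7,22]]

```text
t: 14.1
eef_pos: [0.5478, 0.1259, -0.0101]
orientation: [0.0, -0.689, 0.724, -0.0]
wrist_force: [-0.1, -0.2, -0.3]
opening: 0.0222
finger_force: 0.0
```

```bash
python3 - <<'E'
from look import *
look("w4.png",roi=(180,0,460,262))
seq([here(),((4,0),-.011,0)],8)
E
```

```text
t 14.15 tool [-72.7   0.5] -0.0101 -0.1
wrist brass [314. 205.] 38.9 [-38.8   3.4]
wrist red [444. 250.] 17.9 [-62.8 -61.4]
wrist red2 [445. 256.] 14.2 [-65.7 -61.8]
10
[8, 0, 0, 0, 0, np.float64(-0.0), 22]
[15, 0, 0, 0, 0, np.float64(-0.0), 22]
[23, 0, 0, 0, 0, np.float64(-0.0), 22]
[31, 0, 0, 0, 0, np.float64(-0.1), 22]
[38, 0, 0, 0, 0, np.float64(-0.1), 22]
[46, 0, 1, 0, 0, np.float64(-0.1), 22]
[54, 0, 1, 0, 0, np.float64(-0.1), 22]
[61, 0, 1, 0, 0, np.float64(-0.1), 22]
[69, 0, 1, 0, 0, np.float64(-0.1), 22]
[77, 0, 1, 0, 0, np.float64(-0.1), 22]
```

drive_tool:
  increments:
    - [[3,0,0,0,0,0,22],[8,0,0,0,0,0,22],[15,0,0,0,0,0,22],[23,0,0,0,0,0,22],[31,0,0,0,0,0,22],[38,0,0,0,0,0,22],[46,0,0,0,0,0,22],[54,0,0,0,0,0,22],[61,0,0,0,0,0,22],[68,0,0,0,0,0,22],[74,0,0,0,0,0,22],[77,0,0,0,0,0,22],[78,0,0,0,0,0,22],[78,0,0,0,0,0,22],[78,0,0,0,0,0,22]]

```text
t: 15.65
eef_pos: [0.5442, 0.0481, -0.0101]
orientation: [-0.0, -0.69, 0.723, -0.0]
wrist_force: [-0.0, 0.9, -1.0]
opening: 0.0218
finger_force: 0.0
```

```bash
python3 - <<'E'
from look import *
look("w5.png",roi=(180,0,460,262)); print(arm.get_obs()["wrist_force"])
h=np.degrees(np.arctan2(33.4,82)); s=behind(C["a"],h,33); print(h,s)
p=here()[0]; print(p)
seq([here(),(p-[12,0],-.011,0),(p-[20,0],.02,0),(s,.02,h),(s,-.010,h)],25)
E
```

```text
t 15.7 tool [5.1 0.4] -0.0102 0.0
wrist brass [320. 219.] 38.7 [31.6  0.7]
[-0.3062123   0.08351721  0.24744277]
22.16190669762298 [-152.51349737  -45.81394229]
[5.13342123 0.38907732]
11
[-12, 0, 1, 0, 0, np.float64(0.0), 22]
[-16, 0, -15, 0, 0, np.float64(0.0), 22]
[-20, 0, -30, 0, 0, np.float64(0.0), 22]
[-43, 8, -30, 0, 0, np.float64(-3.7), 22]
[-66, 15, -30, 0, 0, np.float64(-7.4), 22]
[-89, 23, -30, 0, 0, np.float64(-11.1), 22]
[-112, 31, -30, 0, 0, np.float64(-14.7), 22]
[-135, 38, -30, 0, 0, np.float64(-18.4), 22]
[-158, 46, -30, 0, 0, np.float64(-22.1), 22]
[-158, 46, -15, 0, 0, np.float64(-22.1), 22]
[-158, 46, 0, 0, 0, np.float64(-22.1), 22]
```

First cell c is in the slot at about x = 31 mm. Now a.

drive_tool:
  increments:
    - [[-6,0,0,0,0,0,22],[-12,0,0,0,0,0,22],[-16,0,-15,0,0,0,22],[-20,0,-32,0,0,0,22],[-43,8,-32,0,0,-3.7,22],[-66,15,-32,0,0,-7.4,22],[-89,23,-32,0,0,-11.1,22],[-112,31,-32,0,0,-14.7,22],[-135,38,-32,0,0,-18.4,22],[-158,46,-32,0,0,-22.2,22],[-158,46,-32,0,0,-22.2,22],[-158,46,-32,0,0,-22.2,22],[-158,46,-15,0,0,-22.2,22],[-158,46,0,0,0,-22.2,22],[-158,46,0,0,0,-22.2,22],[-158,46,0,0,0,-22.2,22]]

```text
t: 17.3
eef_pos: [0.5058, 0.2073, -0.0101]
orientation: [0.0, 0.816, -0.577, 0.0]
wrist_force: [0.3, 0.2, 0.4]
opening: 0.0221
finger_force: 0.0
```

```bash
python3 - <<'E'
from look import *
look("w6.png",roi=(180,0,460,262))
h=22.2;t=(-40,0)
seq([here(),(behind(t,h,24),-.0105,h)],8)
E
```

```text
t 17.35 tool [-152.5  -45.1] -0.0096 22.2
wrist brass [320. 205.] 38.9 [-120.5  -32.5]
wrist brass [196. 155.] 40.9 [-119.9   29.2]
wrist red [438. 160.] 40.2 [-80.3 -74.6]
wrist red2 [416. 148.] 29.8 [-79.2 -63.1]
13
[7, 0, 0, 0, 0, np.float64(-0.0), 22]
[15, 0, 0, 0, 0, np.float64(-0.0), 22]
[22, 0, 0, 0, 0, np.float64(-0.0), 22]
[30, 0, 0, 0, 0, np.float64(-0.0), 22]
[37, 0, 0, 0, 0, np.float64(-0.0), 22]
[45, 0, 0, 0, 0, np.float64(-0.0), 22]
[52, 0, 0, 0, 0, np.float64(-0.0), 22]
[60, 0, 1, 0, 0, np.float64(-0.0), 22]
[67, 1, 1, 0, 0, np.float64(-0.0), 22]
[75, 1, 1, 0, 0, np.float64(-0.0), 22]
[82, 1, 1, 0, 0, np.float64(-0.0), 22]
[90, 1, 1, 0, 0, np.float64(-0.0), 22]
[97, 1, 1, 0, 0, np.float64(-0.0), 22]
```

drive_tool:
  increments:
    - [[4,0,0,0,0,0,22],[10,0,0,0,0,0,22],[18,0,0,0,0,0,22],[27,0,0,0,0,0,22],[36,0,0,0,0,0,22],[45,0,0,0,0,0,22],[54,0,0,0,0,0,22],[63,0,0,0,0,0,22],[72,0,0,0,0,0,22],[81,0,0,0,0,0,22],[89,0,0,0,0,0,22],[94,0,0,0,0,0,22],[97,0,0,0,0,0,22],[97,0,0,0,0,0,22],[93,0,0,0,0,0,22],[89,0,0,0,0,0,22],[89,-4,0,0,0,8,22],[90,-8,0,0,0,16,22],[91,-11,0,0,0,22.2,22],[91,-11,0,0,0,22.2,22]]

```text
t: 19.35
eef_pos: [0.5465, 0.1265, -0.0102]
orientation: [0.0, -0.691, 0.723, -0.0]
wrist_force: [-0.7, -0.0, 0.9]
opening: 0.022
finger_force: 0.0
```

```bash
python3 - <<'E'
from look import *
look("w7.png",roi=(180,0,460,262))
seq([here(),((5,0),-.0105,0)],80)
E
```

```text
t 19.4 tool [-73.1  -1.3] -0.0103 0.2
wrist brass [318. 203.] 38.8 [-38.2   0.5]
wrist brass [316.  44.] 47.9 [30.9  0.9]
wrist red [445. 250.] 17.8 [-63.1 -62.7]
wrist red2 [446. 250.] 14.6 [-63.1 -63.7]
1
[78, -1, 0, 0, 0, np.float64(0.2), 22]
```

Cell a is lined up at (-38, 0.5), c is at (31, 1). Pushing through.

drive_tool:
  increments:
    - [[3,-1,0,0,0,0,22],[8,-1,0,0,0,0,22],[15,-1,0,0,0,0,22],[23,-1,0,0,0,0,22],[31,-1,0,0,0,0,22],[39,-1,0,0,0,0,22],[47,-1,0,0,0,0,22],[54,-1,0,0,0,0,22],[61,-1,0,0,0,0,22],[68,-1,0,0,0,0,22],[74,-1,0,0,0,0,22],[77,-1,0,0,0,0,22],[78,-1,0,0,0,0,22],[78,-1,0,0,0,0,22],[78,-1,0,0,0,0,22]]

```text
t: 20.9
eef_pos: [0.5437, 0.0479, -0.0101]
orientation: [-0.0, -0.69, 0.723, -0.0]
wrist_force: [-0.1, -0.6, 0.1]
opening: 0.0224
finger_force: 0.0
```

```bash
python3 - <<'E'
from look import *
look("w8.png",roi=(180,0,460,262))
b=np.array([-121,30]); h=np.degrees(np.arctan2(-30,81)); s=behind(b,h,33); p=here()[0]; print(h,s)
seq([here(),(p-[12,0],-.0105,0),(p-[20,0],.02,0),(s,.02,h),(s,-.0105,h)],25)
E
```

```text
t 20.95 tool [ 5.3 -0.1] -0.0102 0.0
wrist brass [318. 183.] 75.0 [49.9  0.9]
-20.323136829662943 [-151.9457091    41.46137374]
11
[-12, 0, 0, 0, 0, np.float64(0.0), 22]
[-16, 0, -15, 0, 0, np.float64(0.0), 22]
[-20, 0, -30, 0, 0, np.float64(0.0), 22]
[-43, -7, -30, 0, 0, np.float64(3.4), 22]
[-66, -14, -30, 0, 0, np.float64(6.8), 22]
[-89, -21, -30, 0, 0, np.float64(10.2), 22]
[-111, -28, -30, 0, 0, np.float64(13.6), 22]
[-134, -35, -30, 0, 0, np.float64(17.0), 22]
[-157, -42, -30, 0, 0, np.float64(20.3), 22]
[-157, -42, -15, 0, 0, np.float64(20.3), 22]
[-157, -42, 0, 0, 0, np.float64(20.3), 22]
```

Both cells lie in contact in the slot. Their merged blob is centred at about x = 50 mm, so they sit at about 32 and 68. Now b.

drive_tool:
  increments:
    - [[-6,0,0,0,0,0,22],[-12,0,0,0,0,0,22],[-16,0,-15,0,0,0,22],[-20,0,-32,0,0,0,22],[-43,-7,-32,0,0,3.4,22],[-66,-14,-32,0,0,6.8,22],[-89,-21,-32,0,0,10.2,22],[-111,-28,-32,0,0,13.6,22],[-134,-35,-32,0,0,17,22],[-157,-42,-32,0,0,20.3,22],[-157,-42,-32,0,0,20.3,22],[-157,-42,-32,0,0,20.3,22],[-157,-42,-15,0,0,20.3,22],[-157,-42,0,0,0,20.3,22],[-157,-42,0,0,0,20.3,22],[-157,-42,0,0,0,20.3,22]]

```text
t: 22.55
eef_pos: [0.5928, 0.2021, -0.01]
orientation: [-0.0, -0.552, 0.834, -0.0]
wrist_force: [-0.5, 0.3, 1.3]
opening: 0.0217
finger_force: 0.0
```

```bash
python3 - <<'E'
from look import *
look("w9.png",roi=(180,0,460,262))
h=-20.3;t=(-40,0)
seq([here(),(behind(t,h,24),-.0105,h)],100); seq([here(),(behind(t,h,32),-.0105,h),((-73,0),-.0105,0)],100)
E
```

```text
t 22.6 tool [-151.4   42.2] -0.0094 -20.3
wrist brass [320. 207.] 38.7 [-120.1   30.7]
1
[95, 1, 1, 0, 0, np.float64(0.0), 22]
4
[87, 1, 1, 0, 0, np.float64(0.0), 22]
[87, 5, 1, 0, 0, np.float64(-6.8), 22]
[88, 9, 1, 0, 0, np.float64(-13.5), 22]
[88, 12, 1, 0, 0, np.float64(-20.3), 22]
```

drive_tool:
  increments:
    - [[4,0,0,0,0,0,22],[10,0,0,0,0,0,22],[18,0,0,0,0,0,22],[27,0,0,0,0,0,22],[36,0,0,0,0,0,22],[45,0,0,0,0,0,22],[54,0,0,0,0,0,22],[63,0,0,0,0,0,22],[72,0,0,0,0,0,22],[80,0,0,0,0,0,22],[87,1,0,0,0,0,22],[92,1,0,0,0,0,22],[95,1,0,0,0,0,22],[95,1,0,0,0,0,22],[91,1,0,0,0,0,22],[87,1,0,0,0,0,22],[87,5,0,0,0,-6.8,22],[88,9,0,0,0,-13.5,22],[88,12,0,0,0,-20.3,22],[88,12,0,0,0,-20.3,22]]

```text
t: 24.6
eef_pos: [0.5474, 0.1269, -0.0103]
orientation: [-0.0, -0.691, 0.723, 0.0]
wrist_force: [0.4, -0.7, -1.0]
opening: 0.0221
finger_force: 0.0
```

```bash
python3 - <<'E'
from look import *
look("w10.png",roi=(180,0,460,262))
seq([here(),((3,0),-.0105,0)],80)
E
```

```text
t 24.65 tool [-73.7   0.2] -0.0102 -0.1
wrist brass [321. 201.] 38.8 [-38.   -0.1]
wrist brass [320.  43.] 47.5 [30.7  0.6]
wrist red [444. 250.] 18.6 [-63.3 -61.4]
wrist red2 [444. 250.] 16.6 [-63.3 -61.7]
1
[77, 0, 0, 0, 0, np.float64(-0.1), 22]
```

drive_tool:
  increments:
    - [[3,0,0,0,0,0,22],[8,0,0,0,0,0,22],[15,0,0,0,0,0,22],[23,0,0,0,0,0,22],[31,0,0,0,0,0,22],[39,0,0,0,0,0,22],[47,0,0,0,0,0,22],[54,0,0,0,0,0,22],[61,0,0,0,0,0,22],[68,0,0,0,0,0,22],[74,0,0,0,0,0,22],[77,0,0,0,0,0,22],[78,0,0,0,0,0,22],[78,0,0,0,0,0,22],[72,0,0,0,0,0,22],[64,0,0,0,0,0,22],[60,0,-20,0,0,0,22],[50,0,-60,0,0,0,22],[20,0,-100,0,0,0,22]]

```text
t: 26.55
eef_pos: [0.5455, 0.1059, 0.0902]
orientation: [-0.002, -0.69, 0.724, 0.0]
wrist_force: [1.3, 0.6, 0.2]
opening: 0.0222
finger_force: 0.0
```

drive_tool:
  increments:
    - [[-40,0,-30,0,0,0,22],[-80,0,-60,0,0,0,22],[-80,0,-90,0,0,0,22],[-80,0,-90,0,0,0,22],[-80,0,-90,0,0,0,22],[-80,0,-90,0,0,0,22]]

```text
t: 27.15
eef_pos: [0.5494, 0.1861, 0.1786]
orientation: [-0.001, -0.69, 0.724, 0.0]
wrist_force: [-0.3, 0.1, -0.4]
opening: 0.0218
finger_force: 0.0
```

```bash
python3 - <<'E'
from look import *
look("w11.png",roi=(180,0,460,262))
look("t11.png","top")
E
```

```text
t 27.2 tool [-132.7   -0.8] 0.1784 -0.0
wrist brass [318.   6.] 20.9 [27.   0.9]
wrist red [396. 129.] 18.7 [-80.2 -76. ]
t 27.25 tool [-132.5   -0.6] 0.1784 -0.0
top brass [327. 215.] 20.1 [63.1 -1.6]
top brass [328. 174.] 7.6 [ 60.5 109.8]
```

View pics/w11.png

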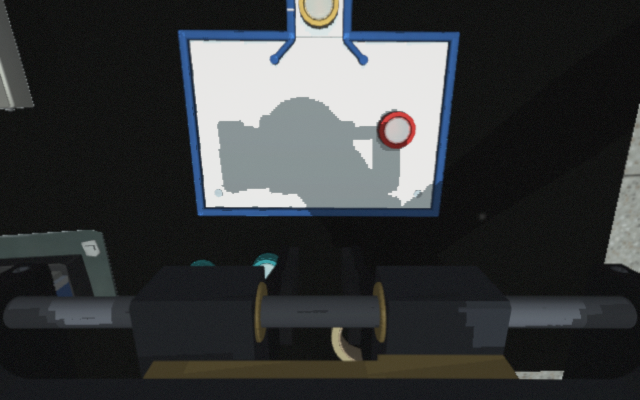

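The last cell sits past the gate at (318,6), tray x ≈ 27 mm. In the top view the trio is centred at x ≈ 63 mm, so the cells are at about 27, 63 and 99. Red at (396,129) is unmoved. Handing in.

```bash
python3 -c "
from cell import arm; print(arm.job_done())"
```

```text
the job is handed in; nothing more can be done
None
```

All three brass cells were pushed flat into the slot, at about x = 27, 63 and 99 mm past the gate line; the red cell is unmoved, and the job was handed in at about 27 s, with no verdict returned.

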